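Lock the tea sample mill's burr collar with its index pin

TASK

The tea sample mill has been cleaned and its brass burr collar is still loose. Take the red-knobbed index pin from the wooden stand and stand it in the guide hole of the mill's lug so that it rests on the collar, let go, and turn the collar slowly clockwise (seen from above) by its feed throat until the pin drops into the collar's index hole. Stop turning at once, then press the pin gently but fully home, without forcing pin or collar and without disturbing anything else.

Things in the scene. Friction and masses are not known exactly. Their poses are not given: they have to be found in the camera images.
- pin_knob (a point): Centre of the index pin's red knob, z up along the pin. Knob 20 mm in diameter, 18 mm high; below it a steel shank 12 mm in diameter, 71 mm long, its last 4.5 mm tapering to a 7 mm flat tip. The pin weighs 65 to 115 g. It starts upright in one of the stand's two holes, tip 6 mm above the table, knob centre 40 mm above the stand's top.
- pin_tip (a point): Centre of the index pin's flat tip, 80 mm below the knob's centre.
- mill: Tea sample mill, fixed to the bench: white base 176 mm (x) by 164 mm (y), 98 mm high, on it a round aluminium burr chamber 166 mm in diameter, 146 mm above the table. Origin under its centre at table height, z up; the collar turns about this z axis. Its x axis points from the centre to the lug.
- collar_face (a point): Fixed point on the collar's axis at the level of its top face, 150 mm up; it does not turn. Collar: brass flange 145 mm in diameter that turns with a drag of about 0.1 N m. It has one index hole (black, 14 mm, ringed in steel) 60 mm from the axis, which starts 17 to 54 degrees anticlockwise of the lug seen from above; the angle is not measured. Turning on after the pin has dropped loads the pin.
- throat_grip (a point): Fixed point on the collar's axis, 206 mm above the table, where the feed throat is gripped: an upright steel tube, part of the collar, 60 mm in diameter, from the collar's face up to 222 mm. The raised pin's knob stands 60 mm from this axis along the mill's x and reaches 239 mm: keep the line between the fingers within about 45 degrees of the mill's y.
- lug_mouth (a point): Centre of the top mouth of the guide hole (13 mm, vertical) in the grey lug, 60 mm along the mill's x, 182 mm up. The lug, 32 mm wide and 28 mm thick, reaches from 46 to 100 mm along the mill's x, 4 mm above the collar. Pin standing on the collar: tip 32 mm below this point, knob centre 48 mm above. Fully home: tip 71 mm below, knob resting on the lug.
- bore_mouth (a point): Centre of the mouth of the chamber's bore (13.4 mm, 28 mm deep), hidden under the collar, in line with the guide hole, 46 mm below its mouth. A spring ball sits in its side: when the index hole comes into line the pin falls 18 to 32 mm by its own weight and stops on the ball. The last 7 to 21 mm must be pressed, with about 3 to 12 N, until the knob meets the lug, which is rigid.
- stand: Wooden accessory stand, fixed: 62 mm (x) by 170 mm (y), 46 mm high; origin under its centre. Two holes 13.2 mm in diameter, 40 mm deep, 50 mm either way of its centre along y: the pin stands in one, the brush in the other; which is which varies.
- brush_mid (a point): Middle of the little wooden cleaning brush (106 mm tall, 21 mm thick at the bristles), standing in the stand's other hole; leave it.
- hopper_mid (a point): Middle of the mill's clear hopper, upside down on the bench, 116 mm in diameter, 100 mm tall; leave it.
- mug_mid (a point): Middle of a white tasting mug, 68 mm in diameter, 66 mm tall; leave it.
- bowl_mid (a point): Middle of a white bowl, 100 mm in diameter, 52 mm tall; leave it.
- tin_mid (a point): Middle of a green sample tin, 52 mm in diameter, 75 mm tall; leave it.
- gaiwan_mid (a point): Middle of a white lidded cup, 88 mm in diameter, 71 mm tall; leave it.

How it is judged:
By the outcome, as a careful person would: the job done as asked, in the order asked, and still so for the second after the job is handed in, with the robot touching nothing.
It also fails if it takes over 72 s, if anything falls off the work surface, if the arm or the gripper's body presses on something with over 40 N, if the wrist force passes 120 N, or if a joint passes its speed limit or range.

ROBOT

A 6-joint arm with a two-finger parallel gripper is mounted at the origin on the work surface. World frame = base frame: x ahead of the robot, y to its left, z up, the work surface at z = 0. Lengths are in m, angles in rad, forces in N, time in s.
With the tool pointing down it reaches from about 0.35 to 0.975 m from the base axis. Payload 4.9 kg.
Tool frame: the origin (TCP) lies midway between the tips of the shut fingers; the grasp point (between the pads) lies 19 mm behind it (manip.pinch_z is the distance from the TCP to the grasp point, in m); z points along the fingers, y is the direction in which the jaws open and shut (so a half turn about z gives the same grasp; the last joint's range is limited). The gripper opens to 85 mm and grips with 20 to 120 N. Pads are 22 mm wide; open, the fingers measure 114 mm over their backs; the gripper's body (76 mm by 85 mm) begins 54 mm behind the grasp point. The pads swing forward as they close: fully open they stand 13 mm farther back than shut.
Start: joints at [-1.399, 0.053, 1.613, -0, 1.476, -0.119], TCP at [0.179, -0.599, 0.231] pointing down, gripper open.
Joint ranges: [-3.01, 3.01], [-1.01, 2.22], [0.06, 2.58], [-1.02, 4.17], [0.09, 2.62], [-3.14, 3.14]. Speed limits (rad/s): [2.57, 2.57, 3.14, 3.14, 3.14, 3.14].

INTERFACE

Orientations are given as a unit quaternion [w, x, y, z].
In Python, from plant import manip gives the robot as it stands.
- The arm moves only by the tool drive_tool, never from a script. Its argument "commands" is text: rows parted by semicolons, each of 5 numbers parted by spaces: the finger opening in mm, from 0 to 85.4, then the shift along the tool's x, y, z in units of 30 mm (1.0 is 30 mm), then the turn about the tool's z in degrees. A call has exactly 8 rows; each row shifts and turns the commanded pose from where the row before left it, along the tool's axes as they then stand; what a row does not reach is not made up. A row lasts 1/8 s, in which the tool goes at most 62.5 mm and 10.7 degrees, less where a joint would pass 70% of its speed; a pose out of reach is approached as far as the arm can. A call is refused whole if a number of a shift passes 1 or a number of a turn 10.7, either way. A call with a gripper value outside its range is refused whole. The fingers move at their own pace and stop on an object; the grip force is fixed at half the most. Time passes only in rows, so rows that do not move let the fingers close, or fill a call up. It gives the time, the measured TCP pose, the force and the opening at its end, in the units of the state.
- manip.state(): the state, without advancing time (a new reading comes with each control period).
- manip.grab_frame(name): name is "scene" or "top" or "wrist"; returns the picture (480x640x3 uint8, red, green, blue); there is no depth.
- manip.camera_params(name): a dict with "fx", "fy", "cx", "cy" (pixels), "xyz" and "orientation" of the camera in the world. Camera axes: x right, y down, z forward; pixel columns grow to the right and rows downward; lengths in m; the calibration is good to about 2 mm. A picture is of the moment at which its call begins: read the wrist's pose just before it. camera_params takes no time and is no camera call; for the wrist camera it gives the pose at the moment of the call.
- manip.job_done(): hands the job in, once; it reports no verdict.
The state is a dict: "time": time; "joint_pos": joint angles; "joint_vel": joint speeds; "joint_efforts": joint torques, N m; "tool_pos": TCP position; "tool_rot": TCP orientation; "contact_force": force on the tool from outside, world axes, zero at the start; "ft_torque": the same for the moment, N m; "gripper_width": opening from 0.0 (shut) to 1.0 (fully open).
Only numpy, scipy, OpenCV 4.12 (cv2) and the standard library are available. Lean on these libraries where they do the work, as an engineer would, in place of code of your own. Each camera call takes 0.05 s, during which the arm holds its last target. There are 200 camera calls.

## Working session

There is one attempt and no reset: what is moved stays moved. The work goes in short steps, Python scripts to look and compute and a tool call to move; the robot and the scene stay as the last step left them, time stands still between calls to the robot, and variables do not carry over. Pictures are saved under pics/ and viewed, about 8 in all and at most 12, crops included, and the job is handed in when it is done.

Besides the shell and the picture viewer there is one more tool, called after "Emit:" by a JSON object that holds its "method" and its "body". drive_tool: Moves the arm, as the interface text tells. Its arguments: {"type":"object","properties":{"commands":{"type":"string"}},"required":["commands"]}

```bash
mkdir -p pics; ls; python3 - <<'E'
from plant import manip
import cv2
s=manip.state();print(s)
for n in("scene","top"):
    p=manip.camera_params(n);print(n,p)
    cv2.imwrite(f"pics/{n}0.png",manip.grab_frame(n)[:,:,::-1])
print(manip.camera_params("wrist"),manip.pinch_z)
E
```

```text
pics
{'time': 0.0, 'joint_pos': array([-1.39903212e+00,  5.33364423e-02,  1.61429682e+00, -1.80492077e-05,
        1.47600591e+00, -1.19004115e-01]), 'joint_vel': array([-0.00135134, -0.0018466 , -0.00022448,  0.00119632, -0.00047472,
       -0.00040447]), 'joint_efforts': array([ 3.01898886e-03, -3.93681550e+01, -3.70175028e+01, -1.55943695e-05,
        7.03983824e-03,  4.92098096e-06]), 'tool_pos': array([ 0.17906551, -0.59814548,  0.230074  ]), 'tool_rot': array([-1.02266861e-03,  9.89449682e-01,  1.44873326e-01, -3.59706419e-05]), 'contact_force': array([-0.16302102,  0.71312282, -0.15154807]), 'ft_torque': array([ 0.04359901,  0.04006492, -0.01283367]), 'gripper_width': 1.0035464098304268}
scene {'fx': 502.78166860934334, 'fy': 502.78166860934334, 'cx': 326.1091404356448, 'cy': 239.32190214701362, 'xyz': array([ 0.93298359, -0.53377192,  0.90485148]), 'orientation': array([-0.33324897,  0.89166241,  0.28808728, -0.10435034])}
top {'fx': 516.6193869483088, 'fy': 516.6193869483088, 'cx': 324.8222780437556, 'cy': 243.70407131870294, 'xyz': array([ 0.33301695, -0.0122536 ,  1.31369685]), 'orientation': array([ 0.07361172, -0.69305227,  0.71475284, -0.05820866])}
{'fx': 409.03437133012807, 'fy': 409.03437133012807, 'cx': 321.364153657484, 'cy': 240.34344357156775, 'xyz': array([ 0.2591753 , -0.57530055,  0.37116879]), 'orientation': array([ 0.13176861,  0.79141302, -0.58870759, -0.0986197 ])} 0.0187
```

View pics/top0.png

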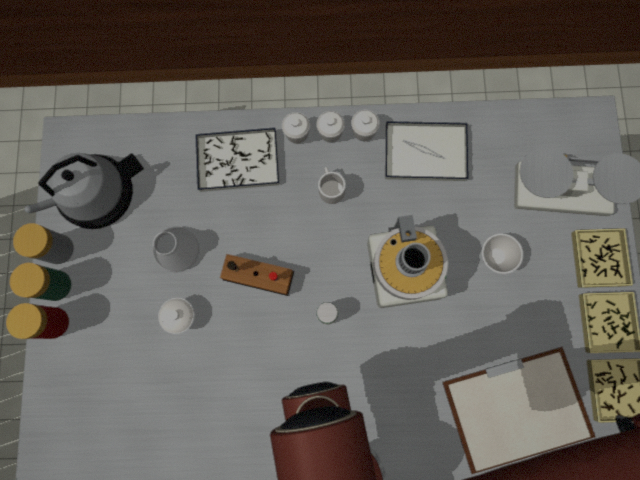

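View pics/scene0.png

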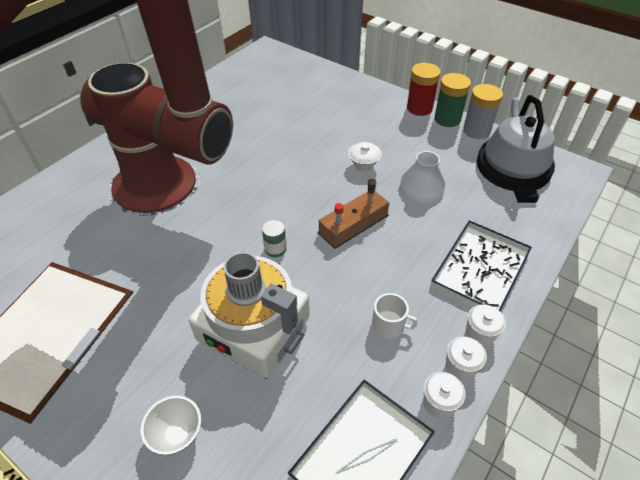

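The top view shows the red knob at about (273,276), the brush at (233,266), the mill at about (411,262), its lug at (406,226) and a dark index hole at (394,241). The scene view agrees. Next I'll measure them.

```bash
cat > h.py <<'E'
import numpy as np, cv2
from scipy.spatial.transform import Rotation as R
from plant import manip
def rot(q): return R.from_quat([q[1],q[2],q[3],q[0]]).as_matrix()
def ray(p,uv): return rot(p["orientation"])@[(uv[0]-p["cx"])/p["fx"],(uv[1]-p["cy"])/p["fy"],1]
def onto(p,uv,z):
    d=ray(p,uv); return p["xyz"]+d*(z-p["xyz"][2])/d[2]
def proj(p,X):
    c=rot(p["orientation"]).T@(np.array(X)-p["xyz"]); return np.array([p["fx"]*c[0]/c[2]+p["cx"],p["fy"]*c[1]/c[2]+p["cy"]])
def tri(pa,ua,pb,ub):
    a,b=ray(pa,ua),ray(pb,ub); a/=np.linalg.norm(a); b/=np.linalg.norm(b)
    A=np.stack([a,-b],1); t=np.linalg.lstsq(A,pb["xyz"]-pa["xyz"],rcond=None)[0]
    x,y=pa["xyz"]+a*t[0],pb["xyz"]+b*t[1]; return (x+y)/2,np.linalg.norm(x-y)
def blobs(img,lo,hi,box=None,amin=15):
    hsv=cv2.cvtColor(img,cv2.COLOR_RGB2HSV); m=cv2.inRange(hsv,np.array(lo),np.array(hi))
    if box: k=np.zeros_like(m); x0,y0,x1,y1=box; k[y0:y1,x0:x1]=1; m=m*k
    n,l,s,c=cv2.connectedComponentsWithStats(m)
    return sorted([(s[i,4],c[i].round(1),s[i,:4]) for i in range(1,n) if s[i,4]>=amin],key=lambda t:-t[0]),l
def state():
    s=manip.state(); M=rot(s["tool_rot"])
    print("t",round(s["time"],2),"p",s["tool_pos"].round(4),"Fz",s["contact_force"].round(1),"T",s["ft_torque"].round(2),"w",round(s["gripper_width"]*85.4,1),"yaw(tool x)",round(np.degrees(np.arctan2(M[1,0],M[0,0])),1),"z",M[:,2].round(3),"j",s["joint_pos"].round(2)); return s,M
E
python3 - <<'E'
from h import *
t=cv2.imread("pics/top0.png")[:,:,::-1]; s=cv2.imread("pics/scene0.png")[:,:,::-1]
pt,ps=manip.camera_params("top"),manip.camera_params("scene")
for nm,im,b1,b2 in(("top",t,(215,245,300,300),(365,205,455,310)),("scene",s,(315,170,395,245),(185,240,315,370))):
    print(nm,"red",blobs(im,(0,180,80),(8,255,255),b1)[0][:2],"wood",blobs(im,(5,80,40),(20,255,255),b1)[0][:1],"dark",blobs(im,(0,0,0),(180,255,50),b1)[0][:3])
    print("brass",blobs(im,(12,110,60),(28,255,255),b2)[0][:2])
    print("black",blobs(im,(0,0,0),(180,255,40),b2,5)[0][:6])
a=cv2.resize(t[205:310,360:460],None,fx=4,fy=4,interpolation=3); b=cv2.resize(s[240:370,185:315],None,fx=3,fy=3,interpolation=3)
h=max(a.shape[0],b.shape[0]); c=np.zeros((h,a.shape[1]+b.shape[1],3),np.uint8); c[:a.shape[0],:a.shape[1]]=a; c[:b.shape[0],a.shape[1]:]=b
cv2.imwrite("pics/mill.png",c[:,:,::-1]); print(c.shape)
E
```

```text
top red [(np.int32(58), array([272.9, 275.5]), array([269, 272,   9,   8], dtype=int32))] wood [(np.int32(1684), array([256.6, 274.1]), array([220, 255,  73,  40], dtype=int32))] dark [(np.int32(57), array([232. , 265.5]), array([228, 262,  10,   8], dtype=int32)), (np.int32(40), array([290. , 282.4]), array([286, 271,   8,  24], dtype=int32)), (np.int32(15), array([255.5, 273.1]), array([254, 271,   4,   5], dtype=int32))]
brass [(np.int32(1935), array([410.6, 265.4]), array([380, 232,  63,  61], dtype=int32))]
black [(np.int32(310), array([414.2, 257.6]), array([405, 248,  20,  20], dtype=int32)), (np.int32(14), array([393.3, 241.5]), array([392, 240,   4,   4], dtype=int32))]
scene red [(np.int32(33), array([338.4, 206.1]), array([335, 204,   8,   5], dtype=int32))] wood [(np.int32(1992), array([353.4, 217.5]), array([319, 191,  70,  54], dtype=int32))] dark [(np.int32(52), array([370.7, 188.1]), array([368, 184,   7,   9], dtype=int32))]
brass [(np.int32(1634), array([232.6, 304.4]), array([206, 268,  69,  57], dtype=int32)), (np.int32(413), array([270.4, 274.2]), array([259, 260,  27,  29], dtype=int32))]
black [(np.int32(106), array([217.8, 343.8]), array([204, 334,  27,  21], dtype=int32)), (np.int32(80), array([242.2, 272.6]), array([234, 270,  18,   7], dtype=int32))]
(420, 790, 3)
```

View pics/mill.png

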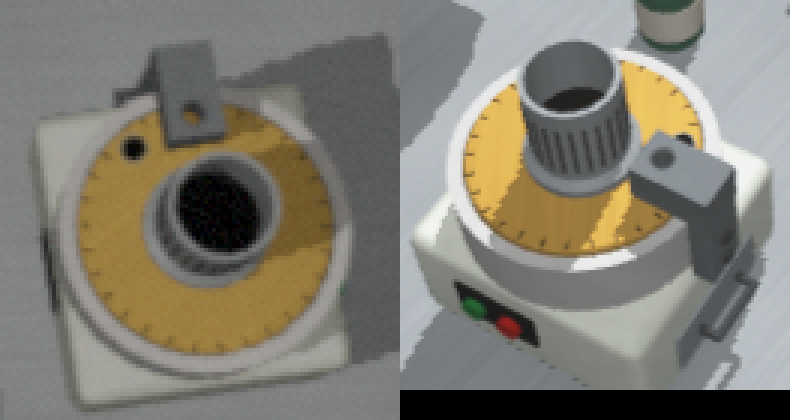

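The crop shows the guide hole at top (408.0,233.2) and scene (272.7,292.7). The throat mouth is at top (416.5,256.7), and the index hole at top (393.3,241.5).

```bash
python3 - <<'E'
from h import *
pt,ps=manip.camera_params("top"),manip.camera_params("scene")
g,gs=(408.0,233.2),(272.7,292.7)
print("guide tri",tri(pt,g,ps,gs),"planes",onto(pt,g,.182),onto(ps,gs,.182))
k,ks=(272.9,275.5),(338.4,206.6)
print("knob tri",tri(pt,k,ps,ks),onto(pt,k,.093),onto(ps,ks,.090))
th=onto(pt,(416.5,256.7),.222); fl=onto(pt,(411.2,262.2),.15); ix=onto(pt,(393.3,241.5),.15)
ths=onto(ps,((570-400)/3+185,78/3+240),.222)
G=(onto(pt,g,.182)+onto(ps,gs,.182))/2
print("throat",th,ths,"flange",fl,"idx",ix)
for C in(th,ths,fl):
    d=G-C; e=ix-C; print("r",np.hypot(*d[:2]),"ang",np.degrees(np.arctan2(d[1],d[0])),"idx r",np.hypot(*e[:2]),np.degrees(np.arctan2(e[1],e[0])))
w=onto(pt,(256.6,274.1),.046); print("stand",w,"brush",onto(pt,(232,265.5),.11),"mid hole", onto(pt,(255.5,273.1),.046))
state()
E
```

```text
guide tri (array([ 0.56596284, -0.17654465,  0.17898753]), np.float64(0.0014526226593781172)) planes [ 0.56485602 -0.17664391  0.182     ] [ 0.56795885 -0.17747924  0.182     ]
knob tri (array([0.49130337, 0.13731448, 0.09101111]), np.float64(1.3428413449233943e-05)) [0.49104097 0.13706647 0.093     ] [0.49075877 0.13815378 0.09      ]
throat [ 0.50495713 -0.18589388  0.222     ] [ 0.5096066  -0.18560425  0.222     ] flange [ 0.50407031 -0.18460628  0.15      ] idx [ 0.55317432 -0.14668513  0.15      ]
r 0.062081802111820454 ang 8.179158180855351 idx r 0.06214679675507326 39.116958411002166
r 0.05743964514506623 ang 8.55301090306722 idx r 0.05841955947291886 41.77446754308609
r 0.0627920345735744 ang 6.900982810729655 idx r 0.06204206277304339 37.677537930912045
stand [0.50189705 0.18327362 0.046     ] brush [0.51568464 0.23164271 0.11      ] mid hole [0.50448023 0.18599957 0.046     ]
t 0.1 p [ 0.1791 -0.5982  0.2302] Fz [ 0.5 -1.3 -0. ] T [0.01 0.   0.02] w 85.2 yaw(tool x) 16.7 z [-0.     0.002 -1.   ] j [-1.4   0.05  1.61 -0.    1.48 -0.12]
```

Emit:
{"method": "drive_tool", "body": {"commands": "85 0 0 -1 8.7;85 0.6 -1 0 0;85 0.6 -1 0 0;85 0.6 -1 0 0;85 0.6 -1 0 0;85 0.6 -1 0 0;85 0.6 -1 0 0;85 0.6 -1 0 0"}}

```text
time: 1.1
tool_pos: [0.2751, -0.372, 0.2607]
tool_rot: [-0.0, 0.998, 0.069, -0.0]
contact_force: [0.9, 0.3, 0.4]
gripper_width: 0.997
```

Emit:
{"method": "drive_tool", "body": {"commands": "85 0.6 -1 0 0;85 0.6 -1 0 0;85 0.6 -1 0 0;85 0.6 -1 0 0;85 0.6 -1 0 0;85 0.6 -1 0 0;85 0.6 -1 0 0;85 0.6 -1 0 0"}}

```text
time: 2.1
tool_pos: [0.3843, -0.1145, 0.2608]
tool_rot: [-0.0, 0.998, 0.069, -0.0]
contact_force: [-0.3, 0.1, 1.3]
gripper_width: 0.997
```

Emit:
{"method": "drive_tool", "body": {"commands": "85 0.6 -1 0 0;85 0.6 -1 0 0;85 0.6 -1 0 0;85 0.6 -1 0 0;85 0.6 -1 0.5 0;85 0.6 -1 1 0;85 0.6 -0.8 1 0;85 0 0 0 0"}}

```text
time: 3.1
tool_pos: [0.4789, 0.1049, 0.1826]
tool_rot: [-0.0, 0.997, 0.071, -0.004]
contact_force: [-0.7, -0.3, -0.9]
gripper_width: 0.996
```

```bash
python3 - <<'E'
from h import *
s,M=state(); p=manip.camera_params("wrist"); im=manip.grab_frame("wrist"); cv2.imwrite("pics/w1.png",im[:,:,::-1])
for b in blobs(im,(0,150,60),(8,255,255))[0][:2]:
    X=onto(p,b[1],.090); print(b,X,"tool delta/30",(M.T@(X-s["tool_pos"])/.03).round(2))
print(proj(p,[.491,.137,.086]))
E
```

```text
t 3.1 p [0.4789 0.1049 0.1826] Fz [-0.7 -0.3 -0.9] T [-0.08 -0.07 -0.01] w 85.0 yaw(tool x) 8.1 z [-0.007 -0.    -1.   ] j [ 0.06 -0.24  1.97  0.    1.42  1.49]
(np.int32(1041), array([268.6, 216.5]), array([251, 197,  36,  39], dtype=int32)) [0.49192962 0.13727195 0.09      ] tool delta/30 [ 0.61 -1.01  3.08]
[269.70406639 216.19569279]
```

View pics/w1.png

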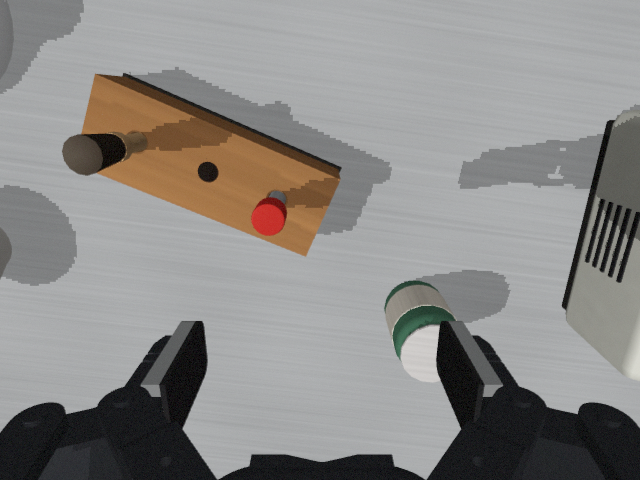

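The wrist view shows the knob at (269,217), which agrees with the first fix. The brush is to its left and the tin is well clear of the jaws. I'll move over the knob and partly descend.

Emit:
{"method": "drive_tool", "body": {"commands": "85 0.3 -0.5 0 0;85 0.3 -0.5 0 0;85 0 0 0.5 0;85 0 0 0.6 0;85 0 0 0.6 0;85 0 0 0 0;85 0 0 0 0;85 0 0 0 0"}}

```text
time: 4.15
tool_pos: [0.4951, 0.136, 0.1362]
tool_rot: [-0.0, 0.998, 0.069, 0.001]
contact_force: [-0.2, -0.0, 0.2]
gripper_width: 0.995
```

```bash
python3 - <<'E'
from h import *
s,M=state(); p=manip.camera_params("wrist"); im=manip.grab_frame("wrist")
for b in blobs(im,(0,150,60),(8,255,255))[0][:2]:
    X=onto(p,b[1],.090); print(b,X,"tool delta/30",(M.T@(X-s["tool_pos"])/.03).round(2))
E
```

```text
t 4.15 p [0.4951 0.136  0.1362] Fz [-0.2 -0.   0.2] T [ 0.02 -0.02 -0.04] w 85.0 yaw(tool x) 8.0 z [ 0.002  0.    -1.   ] j [ 0.12 -0.14  1.96 -0.    1.32  1.56]
(np.int32(1508), array([315.1, 280.4]), array([295, 257,  40,  47], dtype=int32)) [0.49283345 0.13777294 0.09      ] tool delta/30 [-0.07 -0.07  1.54]
```

Emit:
{"method": "drive_tool", "body": {"commands": "85 -0.09 -0.06 0.3 0;85 0 0 0.7 0;85 0 0 0.7 0;85 0 0 0.57 0;85 0 0 0 0;0 0 0 0 0;0 0 0 0 0;0 0 0 0 0"}}

```text
time: 5.2
tool_pos: [0.4921, 0.1375, 0.068]
tool_rot: [-0.0, 0.998, 0.069, 0.001]
contact_force: [-0.6, 0.2, -0.4]
gripper_width: 0.369
```

Emit:
{"method": "drive_tool", "body": {"commands": "0 0 0 0 0;0 0 0 0 0;0 0 0 0 0;0 0 0 0 0;0 0 0 -0.2 0;0 0 0 -0.3 0;0 0 0 0 0;0 0 0 0 0"}}

```text
time: 6.2
tool_pos: [0.4915, 0.1374, 0.0822]
tool_rot: [0.0, 0.998, 0.069, -0.0]
contact_force: [0.2, 1.1, -0.9]
gripper_width: 0.21
```

```bash
python3 - <<'E'
from h import *
s,M=state(); p=manip.camera_params("wrist"); im=manip.grab_frame("wrist"); cv2.imwrite("pics/w2.png",im[:,:,::-1])
print(blobs(im,(0,150,60),(8,255,255))[0][:2], proj(p,s["tool_pos"]-.0187*M[:,2]))
E
```

```text
t 6.2 p [0.4915 0.1374 0.0822] Fz [ 0.2  1.1 -0.9] T [ 0.14 -0.09  0.01] w 18.0 yaw(tool x) 8.0 z [-0. -0. -1.] j [ 0.13 -0.08  2.   -0.    1.22  1.56]
[(np.int32(3380), array([321.4, 353.4]), array([294, 316,  55,  74], dtype=int32))] [318.4833834  352.69884644]
```

View pics/w2.png

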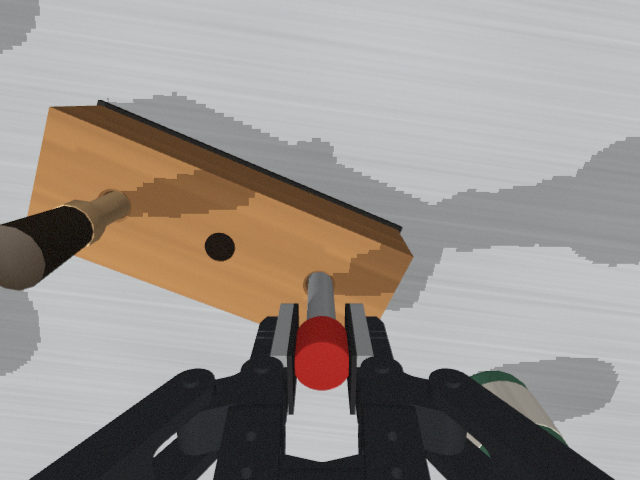

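The pin is held upright and lifted, with the knob at (321,353) between the pads. Now I'll raise it and carry it to just short of the lug.

Emit:
{"method": "drive_tool", "body": {"commands": "0 0 0 -0.6 0;0 0 0 -0.9 0;0 0 0 -0.9 0;0 0 0 -0.9 0;0 0 0 -0.9 0;0 0 0.3 -0.9 0;0 0 0.5 -0.8 0;0 0 0.7 -0.2 0"}}

```text
time: 7.25
tool_pos: [0.4985, 0.0925, 0.269]
tool_rot: [0.0, 0.998, 0.07, 0.002]
contact_force: [-0.3, 0.8, -1.2]
gripper_width: 0.213
```

Emit:
{"method": "drive_tool", "body": {"commands": "0 0.1 0.9 0 0;0 0.2 1 0 0;0 0.2 1 0 0;0 0.2 1 0 0;0 0.2 1 0 0;0 0.1 1 0 0;0 0 1 0 0;0 0 0.7 0 0"}}

```text
time: 8.25
tool_pos: [0.559, -0.1301, 0.2662]
tool_rot: [0.0, 0.998, 0.069, 0.0]
contact_force: [0.3, 0.4, -0.9]
gripper_width: 0.208
```

Emit:
{"method": "drive_tool", "body": {"commands": "0 0 0.5 0 0;0 0 0.2 0 0;0 0 0 0 0;0 0 0 0 0;0 0 0 0 0;0 0 0 0 0;0 0 0 0 0;0 0 0 0 0"}}

```text
time: 9.25
tool_pos: [0.562, -0.1496, 0.2652]
tool_rot: [-0.0, 0.998, 0.069, 0.0]
contact_force: [-0.4, 0.3, -1.2]
gripper_width: 0.208
```

```bash
python3 - <<'E'
from h import *
s,M=state(); p=manip.camera_params("wrist"); im=manip.grab_frame("wrist"); cv2.imwrite("pics/w3.png",im[:,:,::-1])
cv2.imwrite("pics/t3.png",manip.grab_frame("top")[:,:,::-1])
print(blobs(im,(0,150,60),(8,255,255))[0][:2])
print("guide exp",proj(p,[.566,-.177,.182]),"tip exp",proj(p,s["tool_pos"]+.062*M[:,2]))
print("black",blobs(im,(0,0,0),(180,255,45),(0,0,640,300),60)[0][:6])
E
```

```text
t 9.25 p [ 0.562  -0.1496  0.2652] Fz [-0.4  0.3 -1.2] T [0.02 0.02 0.02] w 17.7 yaw(tool x) 8.0 z [ 0.  0. -1.] j [-0.39 -0.07  1.68  0.    1.53  1.04]
[(np.int32(3335), array([321.5, 353.8]), array([294, 316,  55,  74], dtype=int32))]
guide exp [366.99387652 250.50210769] tip exp [319.41726309 264.58912088]
black [(np.int32(392), array([ 51.6, 206.2]), array([  0, 172,  78,  86], dtype=int32)), (np.int32(282), array([312.8, 245.7]), array([303, 237,  20,  18], dtype=int32))]
```

View pics/w3.png

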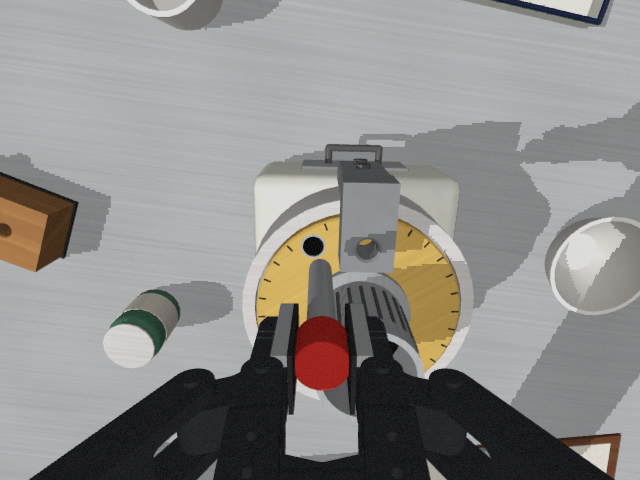

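```bash
python3 - <<'E'
from h import *
s,M=state(); p=manip.camera_params("wrist")
im=cv2.imread("pics/w3.png")
c=cv2.resize(im[225:305,290:400],None,fx=7,fy=7,interpolation=2); cv2.imwrite("pics/c3.png",c)
C=np.array([.506,-.1855])
ix=onto(p,(312.8,245.7),.15); g=onto(p,(367,249.5),.182)
for P in(ix,g): d=P[:2]-C; print(P,np.hypot(*d),np.degrees(np.arctan2(d[1],d[0])))
E
```

```text
t 9.35 p [ 0.562  -0.1496  0.2652] Fz [ 0.2  0.1 -1.9] T [-0.02  0.07  0.01] w 17.7 yaw(tool x) 8.0 z [-0.  0. -1.] j [-0.39 -0.07  1.68  0.    1.53  1.04]
[ 0.55311005 -0.14620583  0.15      ] 0.06134646618219147 39.83125428996719
[ 0.56661314 -0.17694824  0.182     ] 0.061213442186843034 8.030720104374923
```

View pics/c3.png

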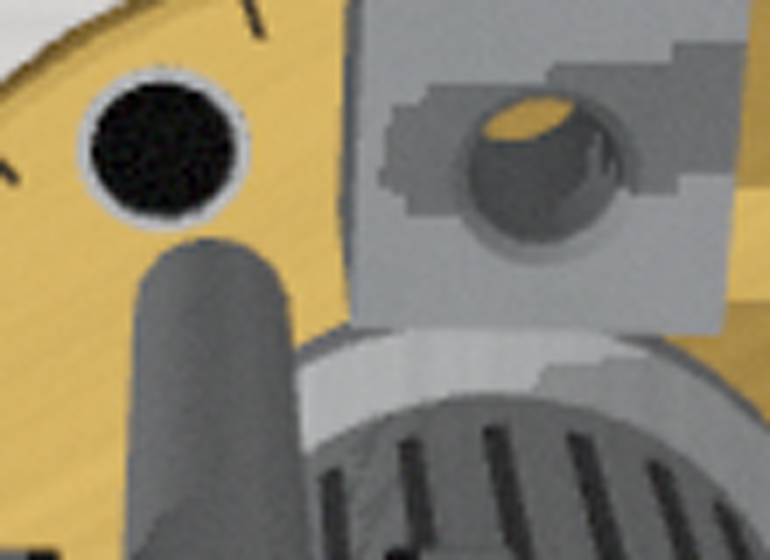

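```bash
python3 - <<'E'
from h import *
s,M=state(); p=manip.camera_params("wrist")
def ring(dx,dy,zt,r):
    a=np.linspace(0,6.283,73); return np.array([proj(p,s["tool_pos"]+M@[dx+r*np.cos(t),dy+r*np.sin(t),zt]) for t in a])
for dx in(-.002,0,.002):
    a=ring(dx,0,.0575,.006);b=ring(dx,0,.062,.0035); print(dx,"shoulder minrow",a[:,1].min(),"x mid",(a[:,0].min()+a[:,0].max())/2,"tip min",b[:,1].min())
g=onto(p,(368,249),.182); print(g,(M.T@(g-s["tool_pos"])/.03).round(3))
E
```

```text
t 9.35 p [ 0.562  -0.1496  0.2652] Fz [ 0.2  0.1 -1.9] T [-0.02  0.07  0.01] w 17.7 yaw(tool x) 8.0 z [-0.  0. -1.] j [-0.39 -0.07  1.68  0.    1.53  1.04]
-0.002 shoulder minrow 260.791240076478 x mid 319.34916216494435 tip min 262.0069972928381
0 shoulder minrow 257.2186916317308 x mid 319.3458193733834 tip min 258.5211545468234
0.002 shoulder minrow 253.62427290837567 x mid 319.342456298308 tip min 255.0144700614169
[ 0.56700065 -0.17747196  0.182     ] [0.037 0.944 2.774]
```

Emit:
{"method": "drive_tool", "body": {"commands": "0 0.08 0.3 0 0;0 0 0.4 0 0;0 0 0.23 0 0;0 0 0 0 0;0 0 0 0.3 0;0 0 0 0.15 0;0 0 0 0 0;0 0 0 0 0"}}

```text
time: 10.35
tool_pos: [0.5682, -0.1767, 0.2517]
tool_rot: [0.0, 0.998, 0.07, 0.0]
contact_force: [0.4, -1.0, -1.6]
gripper_width: 0.213
```

```bash
python3 - <<'E'
from h import *
s,M=state(); im=manip.grab_frame("wrist")[200:320,270:390]
cv2.imwrite("pics/c4.png",cv2.resize(im,None,fx=5,fy=5,interpolation=2)[:,:,::-1])
E
```

```text
t 10.35 p [ 0.5682 -0.1767  0.2517] Fz [ 0.4 -1.  -1.6] T [-0.   -0.    0.02] w 18.2 yaw(tool x) 8.0 z [ 0.  0. -1.] j [-0.43 -0.03  1.66  0.    1.51  1.01]
```

View pics/c4.png

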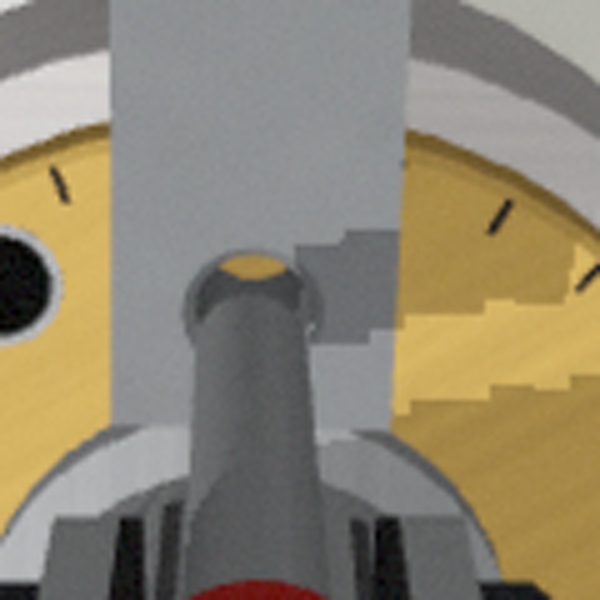

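The pin lies over the guide hole, with the shank at column 250 and the hole at 253 in the crop. I'll lower it in steps.

Emit:
{"method": "drive_tool", "body": {"commands": "0 0 0 0.1 0;0 0 0 0.1 0;0 0 0 0.1 0;0 0 0 0.1 0;0 0 0 0.1 0;0 0 0 0 0;0 0 0 0 0;0 0 0 0 0"}}

```text
time: 11.4
tool_pos: [0.5681, -0.1769, 0.2366]
tool_rot: [-0.0, 0.998, 0.069, -0.0]
contact_force: [-1.1, -0.3, -0.8]
gripper_width: 0.213
```

```bash
python3 - <<'E'
from h import *
s,M=state(); im=manip.grab_frame("wrist")
print(blobs(im,(0,150,60),(8,255,255))[0][:1])
E
```

```text
t 11.4 p [ 0.5681 -0.1769  0.2366] Fz [-1.1 -0.3 -0.8] T [-0.05  0.09 -0.02] w 18.2 yaw(tool x) 8.0 z [-0.  0. -1.] j [-0.43 -0.02  1.68 -0.    1.48  1.01]
[(np.int32(3349), array([321.5, 354.2]), array([294, 316,  55,  75], dtype=int32))]
```

Emit:
{"method": "drive_tool", "body": {"commands": "0 0 0 0.12 0;0 0 0 0.12 0;0 0 0 0.12 0;0 0 0 0.12 0;0 0 0 0.12 0;0 0 0 0.12 0;0 0 0 0 0;0 0 0 0 0"}}

```text
time: 12.45
tool_pos: [0.5681, -0.1768, 0.2148]
tool_rot: [-0.0, 0.998, 0.069, -0.0]
contact_force: [-0.6, 0.1, -1.8]
gripper_width: 0.212
```

```bash
python3 - <<'E'
from h import *
s,M=state(); im=manip.grab_frame("wrist")
print(blobs(im,(0,150,60),(8,255,255))[0][:1])
E
```

```text
t 12.45 p [ 0.5681 -0.1768  0.2148] Fz [-0.6  0.1 -1.8] T [ 0.02  0.24 -0.  ] w 18.1 yaw(tool x) 8.0 z [-0.001  0.    -1.   ] j [-0.43 -0.01  1.7   0.    1.45  1.01]
[(np.int32(3306), array([321.4, 354.2]), array([294, 316,  55,  74], dtype=int32))]
```

Emit:
{"method": "drive_tool", "body": {"commands": "30 0 0 0 0;30 0 0 0 0;85 0 0 0 0;85 0 0 0 0;85 0 0 0 0;85 0 0 0 0;85 0 0 -0.3 0;85 0 0 -0.5 0"}}

```text
time: 13.5
tool_pos: [0.568, -0.1768, 0.2395]
tool_rot: [-0.0, 0.998, 0.069, -0.0]
contact_force: [-0.2, -0.4, 0.2]
gripper_width: 0.994
```

Emit:
{"method": "drive_tool", "body": {"commands": "85 0 0 -0.8 0;85 0 0 -0.4 0;85 -0.6 0 0 0;85 -0.7 0 0 0;85 -0.7 0 0 0;85 0 0 0 -9;85 0 0 0 -9;85 0 0 0 0"}}

```text
time: 14.5
tool_pos: [0.5088, -0.1853, 0.2756]
tool_rot: [0.0, 0.975, 0.224, 0.0]
contact_force: [0.1, -0.2, 0.6]
gripper_width: 1.0
```

```bash
python3 - <<'E'
from h import *
s,M=state()
C=np.array([.5075,-.1856,.222]); print("to throat",(M.T@(C-s["tool_pos"])/.03).round(3))
im=manip.grab_frame("scene"); p=manip.camera_params("scene")
print(blobs(im,(0,150,70),(8,255,255),(230,200,320,330),8)[0][:3],"exp raised",proj(p,[.567,-.177,.23]),"dropped",proj(p,[.567,-.177,.205]),"home",proj(p,[.567,-.177,.191]))
w=manip.grab_frame("wrist"); pw=manip.camera_params("wrist")
k=blobs(w,(0,150,60),(8,255,255))[0][:2]
for b in k: print(b,onto(pw,b[1],.232))
cv2.imwrite("pics/s5.png",np.hstack([cv2.resize(im[180:380,170:370],(400,400)),cv2.resize(w,(400,300))[:300].repeat(1,0) if 0 else cv2.copyMakeBorder(cv2.resize(w,(400,300)),0,100,0,0,0)])[:,:,::-1])
E
```

```text
t 14.5 p [ 0.5088 -0.1853  0.2756] Fz [ 0.1 -0.2  0.6] T [-0.02 -0.05  0.02] w 85.4 yaw(tool x) 25.9 z [ 0. -0. -1.] j [-0.49 -0.17  1.75 -0.    1.56  0.63]
to throat [-0.045 -0.009  1.786]
[(np.int32(146), array([269.7, 275.2]), array([264, 268,  12,  15], dtype=int32))] exp raised [270.30069557 275.71910193] dropped [271.44335156 284.50305366] home [272.06151783 289.25508989]
(np.int32(1702), array([357.8, 167. ]), array([336, 143,  46,  48], dtype=int32)) [ 0.56556193 -0.17690517  0.232     ]
```

View pics/s5.png

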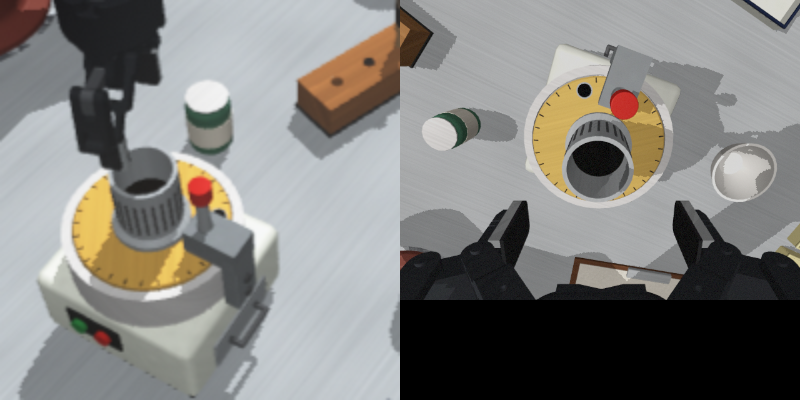

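The pin stands raised in the lug: the scene knob row is 275.2, against 275.7 expected. The index hole is still well anticlockwise of the lug. Next I'll check the throat centre.

```bash
python3 - <<'E'
from h import *
s,M=state(); p=manip.camera_params("wrist")
g=cv2.cvtColor(manip.grab_frame("wrist"),cv2.COLOR_RGB2HSV)
m=cv2.inRange(g,np.array((0,0,0)),np.array((180,255,35))); n,l,st,c=cv2.connectedComponentsWithStats(m[:330]); i=l[260,317]; print("dark",i,c[i],st[i])
for uv in[(317.6,265)]: X=onto(p,uv,.222); print(X,(M.T@(X-s["tool_pos"])/.03).round(2))
E
```

```text
t 14.6 p [ 0.5088 -0.1852  0.2754] Fz [0.1 0.7 0.2] T [-0.   -0.02 -0.05] w 85.0 yaw(tool x) 25.8 z [ 0. -0. -1.] j [-0.49 -0.17  1.75 -0.    1.56  0.63]
dark 6 [316.39145597 252.78291194] [ 276  226   82   56 3441]
[ 0.51113761 -0.18297883  0.222     ] [ 0.1  -0.03  1.78]
```

Emit:
{"method": "drive_tool", "body": {"commands": "85 -0.05 0 0.2 0;85 0 0 0.5 0;85 0 0 0.6 0;85 0 0 0.2 0;85 0 0 0 0;85 0 0 0 0;85 0 0 0 0;85 0 0 0 0"}}

```text
time: 15.65
tool_pos: [0.5077, -0.186, 0.2307]
tool_rot: [0.0, 0.974, 0.225, 0.0]
contact_force: [0.5, -0.1, 0.4]
gripper_width: 0.997
```

Emit:
{"method": "drive_tool", "body": {"commands": "85 0 0 0.3 0;85 0 0 0.4 0;85 0 0 0.4 0;85 0 0 0.26 0;85 0 0 0 0;50 0 0 0 0;50 0 0 0 0;50 0 0 0 0"}}

```text
time: 16.65
tool_pos: [0.5065, -0.1832, 0.1909]
tool_rot: [-0.003, 0.974, 0.225, -0.001]
contact_force: [-7.9, 9.9, 8.2]
gripper_width: 0.683
```

```bash
cat >> h.py <<'E'
def knob():
    s,M=state(); im=manip.grab_frame("scene")
    b=blobs(im,(0,150,70),(8,255,255),(230,200,320,330),8)[0]; print("KNOB",[(int(x[0]),x[1]) for x in b[:2]])
    w=manip.grab_frame("wrist"); b=blobs(w,(0,150,60),(8,255,255),None,100)[0]; print("WK",[(int(x[0]),x[1]) for x in b[:2]]); return im,w
E
python3 - <<'E'
from h import *
im,w=knob()
b,_=blobs(w,(0,0,0),(180,255,45),(0,0,640,300),60); p=manip.camera_params("wrist")
for x in b[:5]: print(x[0],x[1],onto(p,x[1],.15))
E
```

```text
t 16.65 p [ 0.5065 -0.1832  0.1909] Fz [-7.9  9.9  8.2] T [ 1.87  1.32 -0.03] w 58.3 yaw(tool x) 26.0 z [-0.003  0.006 -1.   ] j [-0.49 -0.12  1.85  0.    1.42  0.63]
KNOB [(144, array([269.8, 275.3]))]
WK [(5818, array([397.6, 213.5]))]
712 [290.2 160.6] [ 0.55269801 -0.1460536   0.15      ]
```

Emit:
{"method": "drive_tool", "body": {"commands": "50 0 -0.05 0 0;50 0 -0.04 0 0;50 0 0 0 0;50 0 0 0 0.5;50 0 0 0 1;50 0 0 0 1;50 0 0 0 1;50 0 0 0 0.5"}}

```text
time: 17.75
tool_pos: [0.5065, -0.1832, 0.1909]
tool_rot: [-0.001, 0.982, 0.19, 0.0]
contact_force: [-1.6, -0.7, 6.1]
gripper_width: 0.683
```

```bash
python3 - <<'E'
from h import *
im,w=knob()
b,_=blobs(w,(0,0,0),(180,255,45),(0,0,640,300),60); p=manip.camera_params("wrist")
for x in b[:3]:
    X=onto(p,x[1],.15); print(x[0],x[1],X,np.degrees(np.arctan2(X[1]+.1856,X[0]-.5075)))
E
```

```text
t 17.75 p [ 0.5065 -0.1832  0.1909] Fz [-1.6 -0.7  6.1] T [1.74 0.96 0.11] w 58.3 yaw(tool x) 21.9 z [ 0.001  0.002 -1.   ] j [-0.49 -0.13  1.86  0.    1.41  0.7 ]
KNOB [(141, array([270.5, 274.3]))]
WK [(5628, array([373.4, 206.6]))]
713 [289.7 160.8] [ 0.55527726 -0.14941551  0.15      ] 37.13876142956749
```

Emit:
{"method": "drive_tool", "body": {"commands": "50 0 0 0 1;50 0 0 0 1;50 0 0 0 1;50 0 0 0 1;50 0 0 0 1;50 0 0 0 1;50 0 0 0 1;50 0 0 0 1"}}

```text
time: 18.85
tool_pos: [0.5065, -0.1832, 0.1909]
tool_rot: [-0.001, 0.993, 0.121, 0.0]
contact_force: [-2.8, -0.7, 6.5]
gripper_width: 0.685
```

Emit:
{"method": "drive_tool", "body": {"commands": "50 0 0 0 1;50 0 0 0 1;50 0 0 0 1;50 0 0 0 1;50 0 0 0 1;50 0 0 0 1;50 0 0 0 1;50 0 0 0 1"}}

```text
time: 19.85
tool_pos: [0.5066, -0.1832, 0.1909]
tool_rot: [-0.001, 0.999, 0.052, 0.001]
contact_force: [-2.6, -0.1, 5.9]
gripper_width: 0.684
```

```bash
python3 - <<'E'
from h import *
im,w=knob()
b,_=blobs(w,(0,0,0),(180,255,45),(0,0,640,300),60); p=manip.camera_params("wrist")
for x in b[:3]:
    X=onto(p,x[1],.15); print(x[0],x[1],X,np.degrees(np.arctan2(X[1]+.1848,X[0]-.507)))
E
```

```text
t 19.85 p [ 0.5066 -0.1832  0.1909] Fz [-2.6 -0.1  5.9] T [1.75 0.56 0.14] w 58.4 yaw(tool x) 5.9 z [ 0.001  0.002 -1.   ] j [-0.49 -0.13  1.86  0.    1.41  0.98]
KNOB [(139, array([270.4, 274.3]))]
WK [(5606, array([306.9, 201.7]))]
```

Emit:
{"method": "drive_tool", "body": {"commands": "50 0 0 0 1;50 0 0 0 1;50 0 0 0 1;50 0 0 0 1;50 0 0 0 1;50 0 0 0 1;50 0 0 0 0.5;50 0 0 0 0"}}

```text
time: 20.95
tool_pos: [0.5066, -0.1832, 0.1909]
tool_rot: [-0.001, 1.0, -0.005, 0.001]
contact_force: [-2.5, -1.3, 6.7]
gripper_width: 0.689
```

```bash
python3 -c "
from h import *
knob()"
```

```text
t 20.95 p [ 0.5066 -0.1832  0.1909] Fz [-2.5 -1.3  6.7] T [ 1.71  0.44 -0.01] w 58.9 yaw(tool x) -0.6 z [ 0.001  0.002 -1.   ] j [-0.49 -0.13  1.86  0.    1.41  1.09]
KNOB [(142, array([270.5, 274.2]))]
WK [(5678, array([280. , 203.8]))]
```

Emit:
{"method": "drive_tool", "body": {"commands": "50 0 0 0 0.5;50 0 0 0 0.5;50 0 0 0 0.5;50 0 0 0 0;50 0 0 0 0;50 0 0 0 0;50 0 0 0 0;50 0 0 0 0"}}

```text
time: 22.05
tool_pos: [0.5066, -0.1832, 0.1909]
tool_rot: [-0.001, 1.0, -0.018, 0.001]
contact_force: [-3.8, -1.1, 6.2]
gripper_width: 0.684
```

```bash
python3 -c "
from h import *
knob()"
```

```text
t 22.05 p [ 0.5066 -0.1832  0.1909] Fz [-3.8 -1.1  6.2] T [ 1.7   0.44 -0.04] w 58.4 yaw(tool x) -2.1 z [ 0.001  0.002 -1.   ] j [-0.49 -0.13  1.86  0.    1.41  1.12]
KNOB [(139, array([270.7, 274.4]))]
WK [(5691, array([273.8, 204.2]))]
```

Emit:
{"method": "drive_tool", "body": {"commands": "50 0 0 0 0.5;50 0 0 0 0.5;50 0 0 0 0;50 0 0 0 0;50 0 0 0 0;50 0 0 0 0;50 0 0 0 0;50 0 0 0 0"}}

```text
time: 23.15
tool_pos: [0.5066, -0.1832, 0.1909]
tool_rot: [-0.001, 1.0, -0.027, 0.001]
contact_force: [-3.7, -0.8, 6.1]
gripper_width: 0.685
```

```bash
python3 -c "
from h import *
knob()"
```

```text
t 23.15 p [ 0.5066 -0.1832  0.1909] Fz [-3.7 -0.8  6.1] T [ 1.66  0.45 -0.08] w 58.5 yaw(tool x) -3.1 z [ 0.001  0.002 -1.   ] j [-0.49 -0.13  1.86  0.    1.41  1.14]
KNOB [(141, array([270.8, 274.5]))]
WK [(5699, array([269.6, 204.4]))]
```

Emit:
{"method": "drive_tool", "body": {"commands": "50 0 0 0 0.5;50 0 0 0 0.3;50 0 0 0 0;50 0 0 0 0;50 0 0 0 0;50 0 0 0 0;50 0 0 0 0;50 0 0 0 0"}}

```text
time: 24.25
tool_pos: [0.5066, -0.1833, 0.1909]
tool_rot: [-0.001, 0.999, -0.034, 0.001]
contact_force: [-3.9, -1.1, 6.7]
gripper_width: 0.683
```

```bash
python3 -c "
from h import *
knob()"
```

```text
t 24.25 p [ 0.5066 -0.1833  0.1909] Fz [-3.9 -1.1  6.7] T [ 1.63  0.38 -0.01] w 58.4 yaw(tool x) -3.9 z [ 0.001  0.002 -1.   ] j [-0.49 -0.13  1.86  0.    1.41  1.15]
KNOB [(144, array([270.9, 274.6]))]
WK [(5698, array([266.4, 203.9]))]
```

Emit:
{"method": "drive_tool", "body": {"commands": "50 0 0 0 0.4;50 0 0 0 0.4;50 0 0 0 0;50 0 0 0 0;50 0 0 0 0;50 0 0 0 0;50 0 0 0 0;50 0 0 0 0"}}

```text
time: 25.35
tool_pos: [0.5066, -0.1832, 0.1909]
tool_rot: [-0.001, 0.999, -0.041, 0.001]
contact_force: [-3.4, -0.5, 7.0]
gripper_width: 0.683
```

```bash
python3 -c "
from h import *
knob()"
```

```text
t 25.35 p [ 0.5066 -0.1832  0.1909] Fz [-3.4 -0.5  7. ] T [ 1.68  0.32 -0.05] w 58.3 yaw(tool x) -4.7 z [ 0.001  0.002 -1.   ] j [-0.49 -0.13  1.86  0.    1.41  1.17]
KNOB [(139, array([269.3, 278. ]))]
WK [(5135, array([285. , 198.9]))]
```

The knob moved (scene row 278.0) but has not dropped the full amount, so the taper is probably just entering. I'll take one more small step.

Emit:
{"method": "drive_tool", "body": {"commands": "50 0 0 0 0.4;50 0 0 0 0;50 0 0 0 0;50 0 0 0 0;50 0 0 0 0;50 0 0 0 0;50 0 0 0 0;50 0 0 0 0"}}

```text
time: 26.45
tool_pos: [0.5066, -0.1833, 0.1909]
tool_rot: [-0.001, 0.999, -0.045, 0.001]
contact_force: [-3.6, -0.7, 6.9]
gripper_width: 0.687
```

```bash
python3 -c "
from h import *
im,w=knob()
cv2.imwrite('pics/s6.png',np.hstack([cv2.resize(im[230:330,210:310],(400,400)),cv2.copyMakeBorder(cv2.resize(w,(400,300)),0,100,0,0,0)])[:,:,::-1])"
```

```text
t 26.45 p [ 0.5066 -0.1833  0.1909] Fz [-3.6 -0.7  6.9] T [ 1.65  0.42 -0.08] w 58.7 yaw(tool x) -5.1 z [ 0.001  0.002 -1.   ] j [-0.49 -0.13  1.86  0.    1.41  1.17]
KNOB [(133, array([270.4, 282.4]))]
WK [(3942, array([281.3, 189.8]))]
```

View pics/s6.png

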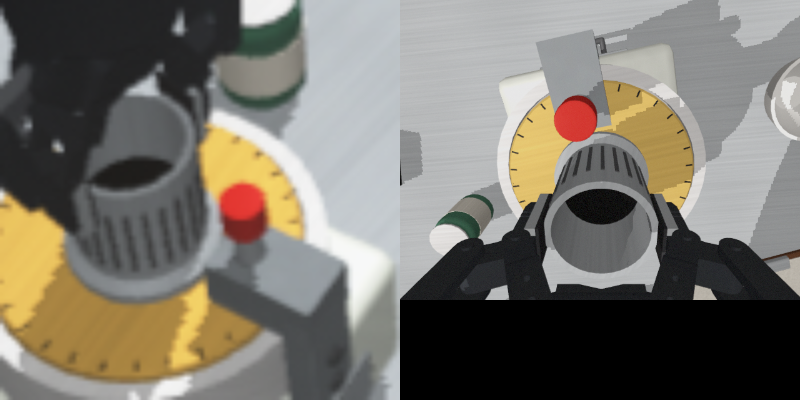

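The knob has dropped: the scene row went from 274.6 to 282.4, about 22 mm, and it stands upright in the lug. I'm stopping the turn here, releasing the throat and rising.

```bash
python3 -c "
from h import *
s=manip.state()
print(tri(manip.camera_params('scene'),(270.4,282.4),manip.camera_params('wrist'),(281.3,189.8)))
knob()"
```

```text
(array([ 0.56536895, -0.17735097,  0.2101589 ]), np.float64(0.0002045208809963751))
t 26.55 p [ 0.5066 -0.1832  0.1909] Fz [-3.  -0.9  7.1] T [ 1.63  0.41 -0.11] w 58.3 yaw(tool x) -5.1 z [ 0.001  0.002 -1.   ] j [-0.49 -0.13  1.86  0.    1.41  1.17]
KNOB [(133, array([270.4, 282.4]))]
WK [(3941, array([281.3, 189.8]))]
```

Emit:
{"method": "drive_tool", "body": {"commands": "65 0 0 0 0;75 0 0 0 0;85 0 0 0 0;85 0 0 0 0;85 0 0 0 0;85 0 0 -0.3 0;85 0 0 -0.6 0;85 0 0 -0.6 0"}}

```text
time: 27.65
tool_pos: [0.5066, -0.1836, 0.2364]
tool_rot: [0.0, 0.999, -0.044, 0.001]
contact_force: [-0.1, -0.3, -0.1]
gripper_width: 0.994
```

Emit:
{"method": "drive_tool", "body": {"commands": "85 0 0 -0.8 0;85 0 0 -0.3 0;0 0 0 0 0;0 0 0 0 -6;0 0 0 0 -7;0 0 0 0 0;0 0 0 0 0;0 0 0 0 0"}}

```text
time: 28.65
tool_pos: [0.5062, -0.1834, 0.267]
tool_rot: [-0.0, 0.998, 0.069, -0.0]
contact_force: [-0.4, -0.2, -0.4]
gripper_width: 0.005
```

```bash
python3 -c "
from h import *
im,w=knob(); s=manip.state(); M=rot(s['tool_rot'])
b=blobs(w,(0,150,60),(8,255,255),None,100)[0][0][1]; a=blobs(im,(0,150,70),(8,255,255),(230,200,320,330),8)[0][0][1]
X,e=tri(manip.camera_params('scene'),a,manip.camera_params('wrist'),b); print(X,e)
X=np.array([.567,-.1772,.2]);print((M.T@(X-s['tool_pos'])/.03).round(2))"
```

```text
t 28.65 p [ 0.5062 -0.1834  0.267 ] Fz [-0.4 -0.2 -0.4] T [-0.03 -0.01 -0.04] w 0.4 yaw(tool x) 7.9 z [-0.  0. -1.] j [-0.49 -0.17  1.77  0.    1.55  0.95]
KNOB [(133, array([270.4, 282.4]))]
WK [(1495, array([324.7, 153.2]))]
[ 0.56561844 -0.17769099  0.21075508] 0.0003495455653808844
[2.04 0.07 2.24]
```

The pin rests on the ball at knob height of about 0.21 m, and it did not shift on release. I'll move the shut fingers over the knob.

Emit:
{"method": "drive_tool", "body": {"commands": "0 0.6 0.07 0 0;0 0.7 0 0 0;0 0.7 0 0 0;0 0 0 0.5 0;0 0 0 0.5 0;0 0 0 0.3 0;0 0 0 0 0;0 0 0 0 0"}}

```text
time: 29.75
tool_pos: [0.566, -0.1774, 0.2288]
tool_rot: [0.0, 0.998, 0.069, 0.0]
contact_force: [-0.9, -0.7, 0.1]
gripper_width: 0.0
```

```bash
python3 -c "
from h import *
im,w=knob(); s=manip.state();p=manip.camera_params('wrist')
print(proj(p,s['tool_pos']),proj(p,[.566,-.1775,.2195]))
cv2.imwrite('pics/w7.png',w[150:450,120:520][:,:,::-1])"
```

```text
t 29.75 p [ 0.566  -0.1774  0.2288] Fz [-0.9 -0.7  0.1] T [ 0.01  0.04 -0.02] w 0.0 yaw(tool x) 7.9 z [ 0.001 -0.    -1.   ] j [-0.43 -0.02  1.69  0.    1.47  1.  ]
KNOB [(94, array([270.5, 284.2]))]
WK [(1139, array([318.4, 293. ]))]
[318.77161784 324.83085473] [318.9856497  313.18902599]
```

View pics/w7.png

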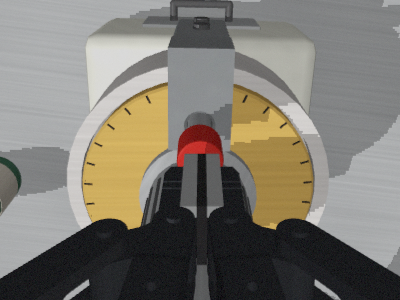

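The shut fingers are centred over the knob at crop (201,150). I'll press in small steps.

Emit:
{"method": "drive_tool", "body": {"commands": "0 0 0 0.1 0;0 0 0 0.1 0;0 0 0 0.08 0;0 0 0 0.07 0;0 0 0 0.06 0;0 0 0 0.06 0;0 0 0 0.06 0;0 0 0 0 0"}}

```text
time: 30.85
tool_pos: [0.5658, -0.1772, 0.2121]
tool_rot: [-0.0, 0.998, 0.069, -0.0]
contact_force: [-0.1, 0.1, -0.5]
gripper_width: 0.002
```

```bash
python3 -c "
from h import *
knob()"
```

```text
t 30.85 p [ 0.5658 -0.1772  0.2121] Fz [-0.1  0.1 -0.5] T [ 0.01 -0.03 -0.02] w 0.2 yaw(tool x) 8.0 z [-0.  0. -1.] j [-0.43 -0.01  1.71 -0.    1.44  1.  ]
KNOB [(55, array([271.1, 288.6]))]
WK [(816, array([316.8, 296.9]))]
```

Emit:
{"method": "drive_tool", "body": {"commands": "0 0 0 0.06 0;0 0 0 0.06 0;0 0 0 0.05 0;0 0 0 0.05 0;0 0 0 0.04 0;0 0 0 0 0;0 0 0 0 0;0 0 0 0 0"}}

```text
time: 31.95
tool_pos: [0.5661, -0.1772, 0.2047]
tool_rot: [0.0, 0.998, 0.069, 0.0]
contact_force: [1.0, 0.4, 4.1]
gripper_width: -0.003
```

```bash
python3 -c "
from h import *
knob()"
```

```text
t 31.95 p [ 0.5661 -0.1772  0.2047] Fz [1.  0.4 4.1] T [ 0.02 -0.02  0.06] w -0.2 yaw(tool x) 8.0 z [ 0. -0. -1.] j [-0.43 -0.    1.72  0.    1.43  1.  ]
KNOB [(50, array([271.4, 291.2]))]
WK [(764, array([316.3, 297.3]))]
```

Emit:
{"method": "drive_tool", "body": {"commands": "0 0 0 0.03 0;0 0 0 0.03 0;0 0 0 0.03 0;0 0 0 0.02 0;0 0 0 0 0;0 0 0 0 0;0 0 0 0 0;0 0 0 0 0"}}

```text
time: 33.05
tool_pos: [0.566, -0.1772, 0.2012]
tool_rot: [-0.0, 0.998, 0.069, -0.0]
contact_force: [0.1, -0.4, 3.8]
gripper_width: -0.006
```

```bash
python3 -c "
from h import *
knob()"
```

```text
t 33.05 p [ 0.566  -0.1772  0.2012] Fz [ 0.1 -0.4  3.8] T [ 0.   -0.13  0.01] w -0.5 yaw(tool x) 8.0 z [-0.  0. -1.] j [-0.43 -0.    1.72  0.    1.42  1.  ]
KNOB [(51, array([271.5, 292.3]))]
WK [(755, array([316.5, 297.4]))]
```

Emit:
{"method": "drive_tool", "body": {"commands": "0 0 0 0.02 0;0 0 0 0.02 0;0 0 0 0 0;0 0 0 0 0;0 0 0 0 0;0 0 0 0 0;0 0 0 0 0;0 0 0 0 0"}}

```text
time: 34.15
tool_pos: [0.566, -0.1772, 0.2001]
tool_rot: [-0.0, 0.998, 0.069, -0.0]
contact_force: [-0.5, -1.0, 4.4]
gripper_width: -0.004
```

```bash
python3 -c "
from h import *
knob()"
```

```text
t 34.15 p [ 0.566  -0.1772  0.2001] Fz [-0.5 -1.   4.4] T [ 0.04 -0.08  0.05] w -0.3 yaw(tool x) 8.0 z [-0.  0. -1.] j [-0.43 -0.    1.72  0.    1.42  1.  ]
KNOB [(45, array([271.4, 292.6]))]
WK [(754, array([316.1, 296.9]))]
```

Emit:
{"method": "drive_tool", "body": {"commands": "0 0 0 0.02 0;0 0 0 0.02 0;0 0 0 0 0;0 0 0 0 0;0 0 0 0 0;0 0 0 0 0;0 0 0 0 0;0 0 0 0 0"}}

```text
time: 35.25
tool_pos: [0.566, -0.1772, 0.2]
tool_rot: [0.0, 0.998, 0.069, 0.0]
contact_force: [-1.9, 1.4, 7.6]
gripper_width: -0.002
```

```bash
python3 -c "
from h import *
knob()"
```

```text
t 35.25 p [ 0.566  -0.1772  0.2   ] Fz [-1.9  1.4  7.6] T [0.2  0.38 0.02] w -0.2 yaw(tool x) 8.0 z [ 0. -0. -1.] j [-0.43 -0.    1.72 -0.    1.42  1.  ]
KNOB [(45, array([271.4, 292.6]))]
WK [(759, array([316.3, 297.3]))]
```

Emit:
{"method": "drive_tool", "body": {"commands": "0 0 0 0.03 0;0 0 0 0 0;0 0 0 0 0;0 0 0 0 0;0 0 0 -0.1 0;0 0 0 -0.3 0;0 0 0 -0.8 0;0 0 0 -0.9 0"}}

```text
time: 36.35
tool_pos: [0.5653, -0.1769, 0.2603]
tool_rot: [-0.001, 0.998, 0.069, -0.001]
contact_force: [0.2, 0.9, 0.6]
gripper_width: 0.001
```

Emit:
{"method": "drive_tool", "body": {"commands": "0 0 0 -0.9 0;0 -0.5 0 -0.5 0;0 -1 0 0 0;0 -1 0 0 0;0 0 0 0 0;0 0 0 0 0;0 0 0 0 0;0 0 0 0 0"}}

```text
time: 37.35
tool_pos: [0.4921, -0.1875, 0.3028]
tool_rot: [-0.0, 0.998, 0.07, -0.0]
contact_force: [0.0, -0.1, 0.1]
gripper_width: 0.0
```

```bash
python3 -c "
from h import *
im,w=knob()
b=blobs(w,(0,150,60),(8,255,255),None,100)[0][0][1]; a=blobs(im,(0,150,70),(8,255,255),(230,200,320,330),8)[0][0][1]
print(tri(manip.camera_params('scene'),a,manip.camera_params('wrist'),b))
cv2.imwrite('pics/s8.png',np.hstack([cv2.resize(im[230:330,210:310],(400,400)),cv2.copyMakeBorder(cv2.resize(w,(400,300)),0,100,0,0,0)])[:,:,::-1])"
```

```text
t 37.35 p [ 0.4921 -0.1875  0.3028] Fz [ 0.  -0.1  0.1] T [-0.05 -0.    0.02] w 0.0 yaw(tool x) 8.0 z [-0.  0. -1.] j [-0.51 -0.22  1.75  0.    1.61  0.93]
KNOB [(128, array([271.3, 288.6]))]
WK [(933, array([319.7, 116.5]))]
(array([ 0.56545596, -0.17719306,  0.19188037]), np.float64(0.0001315437040835749))
```

View pics/s8.png

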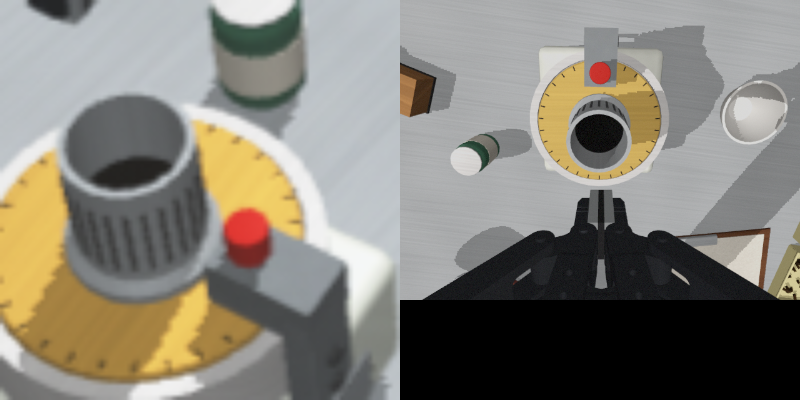

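The knob sits flush on the lug. Its measured height is 0.192 m against 0.191 m for fully home, and the arm is clear. I'm handing the job in.

```bash
python3 -c "
from plant import manip
print(manip.job_done())"
```

```text
the job is handed in; nothing more can be done
None
```

The pin is fully home in the collar's index hole, and I handed the job in at about 37 s, well inside the 72 s limit.

- **Placing the pin:** I took it from the stand, stood it in the lug's guide hole resting on the collar, and let go.
- **Turning the collar:** I turned it about 31° clockwise by the throat, in steps of 1° or less near the end. After one small step the knob had shifted only part way (about 3 px in the scene view). I turned a further 0.4°, the pin dropped about 20 mm, and I stopped there and released the throat.
- **Pressing home:** The ball gave way at about 4 N. The fingers then stopped at 0.200 m, the height expected for the knob resting on the lug. The last force I read there was about 8 N. I then added one more small push of under 1 mm, and did not read the force during it.

**Last checks:** The two camera views put the knob centre at 0.192 m, against 0.191 m when fully home, and the knob looks flush on the lug. The fingers are clear with about 0 N on the wrist. The tin, bowl and stand show no sign of being moved. I took no final picture of the brush, hopper, mug or lidded cup; the arm passed above or clear of them.

**One thing off plan:** My first grip on the throat was about 3 mm off centre, which put about 15 N of force on the wrist. I moved the arm to relieve it before turning, which left a force of about 6 N, mostly vertical, during the turn.

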